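# Roll the wire reel to the test line and clip it

## Robot

A 6-joint arm with a two-finger parallel gripper is mounted at the origin on the work surface. World frame = base frame: x ahead of the robot, y to its left, z up, the work surface at z = 0. Lengths are in mm, angles in rad, forces in N, time in s.
With the tool pointing down it reaches from about 375 to 925 mm from the base axis. Payload 5.7 kg.
Tool frame: the origin (TCP) lies at the very end of the fingers, on their centre line; the grasp point (between the pads) lies 19 mm behind it (r.hold_point_z is the distance from the TCP to the grasp point, in mm); z points along the fingers, y is the line along which they close (so a half turn about z gives the same grasp; the last joint's range is limited). The gripper opens to 88 mm and grips with 3 to 60 N. Pads are 20 mm wide; open, the fingers measure 115 mm over their backs; the gripper's body (75 mm by 178 mm) begins 61 mm behind the grasp point.
Start: joints at [1.21, 0.359, 1.51, -0, 1.272, -0.115], TCP at [145.993, 581.933, 201.623] pointing down, gripper open.
Joint ranges: [-2.97, 2.97], [-1.01, 2.36], [0.21, 2.38], [-0.96, 4.11], [0.2, 2.71], [-2.98, 2.98]. Speed limits (rad/s): [2.39, 2.39, 3.14, 3.14, 3.14, 3.14].

## Interface

Orientations are given as a rotation vector (axis times angle).
In Python, from rig import r gives the robot as it stands. The module is installed in compiled form; this text tells all that it offers.
- The arm moves only by the tool apply_moves, never from a script. Its argument "increments" is text: rows parted by semicolons, each of 6 numbers parted by spaces: the shift along the world's x, y, z in units of 2 cm (1.0 is 2 cm), then the turn, a rotation vector about the world's x, y, z in units of 0.08 rad (1.0 is 0.08 rad). A call has 1 to 12 rows; each row shifts and turns the commanded pose from where the row before left it; what a row does not reach is not made up. A row lasts 1/12 s, in which the tool goes at most 41.7 mm and 7.16 degrees, less where a joint would pass 70% of its speed; a pose out of reach is approached as far as the arm can. A call with a number of a shift or a turn outside -1 to 1 is refused whole. A call with a gripper value outside its range is refused whole. "hand" is the closure, from 0 (fully open) to 1 (shut), set as the call begins (left out, the last holds). The fingers move at their own pace and stop on an object; "grip_force" is the grip in N (left out, the last holds). Time passes only in rows, so rows that do not move let the fingers close. It gives the time, the measured TCP pose, the force, the opening and the grip force at its end, in the units of the state.
- r.get_obs(): the state, without advancing time (a new reading comes with each control period).
- r.snapshot(name): name is "side" or "top" or "wrist"; returns the picture (420x560x3 uint8, red, green, blue); there is no depth.
- r.camera_params(name): a dict with "K" (3x3 intrinsics, pixels), "R" (3x3) and "t" (3): a world point X has camera coordinates R X + t. Camera axes: x right, y down, z forward; pixel columns grow to the right and rows downward; lengths in mm; the calibration is good to about 2 mm. A picture is of the moment at which its call begins: read the wrist's pose just before it. camera_params takes no time and is no camera call; for the wrist camera it gives the pose at the moment of the call.
- r.sign_off(): hands the job in; it is judged then, once.
The state is a dict: "time": time; "qpos": joint angles; "qd": joint speeds; "joint_torque": joint torques, N m; "position": TCP position; "tool_rot": TCP orientation; "ft_force": force on the tool from outside, world axes, zero at the start; "wrist_torque": the same for the moment, N m; "gripper_width": finger opening in mm; "gripper_force": force on a finger pad.
Only numpy, scipy, OpenCV 4.12 (cv2) and the standard library are available. Lean on these libraries where they do the work, as an engineer would, in place of code of your own. Each camera call takes 0.05 s, during which the arm holds its last target. There are 200 camera calls.

## Task

Roll the part-used wire reel along the mat until both of its flanges stand on the white tape line, pushing only on the tops of the flanges with a light touch, without lifting it and without touching the copper. Leave it standing still there, then squeeze open the sprung wire-end clip that sits on the rim of the small parts tray, and release it at the top of the reel's rim so that it stands up, well down over the edge of one flange. Leave the other things on the bench where they are.

Things in the scene. Friction and masses are not known exactly. Their poses are not given: they have to be found in the camera images.
- reel_center (a point): Centre of the loose reel of copper wire that is to be rolled: black plastic, lying so that it stands on the rims of two equal flanges 100 mm in diameter, 6 mm thick, 72 mm over all, about 0.7 kg. Axes as reel. It lies 50 mm above the bench, the flange tops 100 mm above it. Each flange covers 30 to 36 mm from the centre along the axle
- reel: The same reel; origin at its centre, x along the axle (level), y and z turn as it rolls (z up at the start). Two fingers about 52 mm apart pressed on both rims roll it straight. The centre goes half as far as fingers resting on the top, so a long roll takes several strokes. Slight rolling resistance: once still it stays when let go
- wire: The copper winding on the reel: 60 mm in diameter, filling the 60 mm between the flanges, so each flange stands 20 mm proud of it. Fingers must not touch it
- flange_a (a point): Centre of the reel's flange at +33 mm along its axle; flange 100 mm in diameter, 6 mm thick
- flange_b (a point): Centre of the reel's flange at -33 mm along its axle; flange 100 mm in diameter, 6 mm thick
- line: White tape line stuck flat on the mat, 240 mm long along its x, 30 mm wide along its y; origin at its middle. The reel's start is 110 to 205 mm away on either its +y or its -y side, with the axle within 0.16 rad of the line's direction
- clip: Loose sprung clip (60 g): steel spring clamp with rubber-dipped handles, standing jaws down on the tray's rim. Origin between the jaw tips, x the line along which it closes, z up to the handles. The frame belongs to one half, which leans up to 0.25 rad when both handles are squeezed. Its pads, 24 mm wide and 14 mm high at the jaw tips, press a 6 mm edge with about 7 N
- clip_pivot (a point): The clip's pivot, 34 mm above the jaw tips; it stays midway when squeezed. Above it two handles 27 mm wide spread in a V: 42 mm over their backs at 36 mm above the pivot (a good height to grip), 53 mm at the top, 56 mm above it. Squeezed fully (about 10 N) they are nearly parallel, about 24 mm over their backs, and the jaws open to 22 mm
- clip_jaw (a point): Point midway between the clip's jaw pads, 7 mm above their tips, 27 mm under the pivot. The jaws take an edge up to 28 mm deep; fingers that draw back as they open pull the clip up by some 8 mm while letting go, so set it deep (the tips 17 mm below the flange top clear the wire)
- clip_arm (a joint): Opening of the clip in rad: 0 when gripping a 6 mm edge, -0.2 shut on nothing, 0.5 squeezed fully open
- tray: Fixed small dark blue open parts tray 130 x 100 mm, 62 mm high, walls 6 mm, origin under its middle; the clip starts on its rim at its -x side, gripping 13 mm of the wall
- small_reel: Bystander: full cream reel standing on end, 64 mm in diameter, 60 mm high; origin under it
- tape_roll: Bystander: roll of tape lying flat, 84 mm in diameter, 24 mm high; origin under it
- screwdriver: Bystander: black screwdriver, 150 mm, lying
- stator: Bystander: wound stator standing on end, 116 mm in diameter, 85 mm high; origin under it
Things that resemble listed ones, but are neither listed nor needed, are in the scene too. Leave any pink or turquoise look-alike of the tray alone.

How it is judged (in metres and radians):
On the way, in this order (a step that is already met when the one before it is completed fails the run):
1. the reel has turned as it goes: over 1.2 rad about its axle (angle between reel's own z axis and vertical above 1.2 rad), for 0.1 s.
2. the reel stands still with both flanges on the tape and the fingers off it (y of flange_a in the frame of line between -0.015 and 0.015 m and y of flange_b in the frame of line between -0.015 and 0.015 m and linear speed of reel below 0.01 m/s and contact force between the fingers and reel below 0.1 N), for 0.3 s.
3. the clip is squeezed open and off the tray (value of joint clip_arm above 0.25 rad and distance of clip_jaw from where it was at the start of the episode above 0.04 m and contact force between clip and tray below 0.1 N), for 0.1 s.
At the end, for the whole second after the job is handed in: The reel stands still on the mat with the middle of both flanges within 15 mm of the tape's middle line (so on the 30 mm tape) and within its length; the clip, let go, grips the edge of one flange reaching at least 5 mm over it and pressing it (over 3 N) and stands within 0.4 rad of upright (y of flange_a in the frame of line between -0.015 and 0.015 m and y of flange_b in the frame of line between -0.015 and 0.015 m and x of flange_a in the frame of line between -0.12 and 0.12 m and x of flange_b in the frame of line between -0.12 and 0.12 m and linear speed of reel below 0.01 m/s and linear speed of clip below 0.02 m/s and (distance between clip_jaw and flange_a below 0.052 m or distance between clip_jaw and flange_b below 0.052 m) and contact force between clip and reel above 3 N and value of joint clip_arm between -0.08 and 0.12 rad and angle between clip_pivot's own z axis and vertical below 0.4 rad); the robot touches nothing.
It fails at once if the reel is lifted off the mat or tipped over (height (world z) of reel_center above 0.058 m or angle between reel's own x axis and vertical below 1.3 rad).
It fails at once if the fingers push the reel lower than the tops of its flanges (grasp point under 95 mm) (contact force between the fingers and reel above 1 N and height (world z) of the grasp point below 0.095 m).
It fails at once if the fingers push the reel with over 45 N (contact force between the fingers and reel above 45 N).
It fails at once if the fingers touch the copper (contact force between the fingers and wire above 1 N).
It fails at once if the cream reel, tape roll, screwdriver or stator is moved over 20 mm (distance of any of small_reel, tape_roll, screwdriver, stator from where it was at the start of the episode above 0.02 m).
It also fails if it takes over 64 s, if anything falls off the work surface, if the arm or the gripper's body presses on something with over 40 N, if the wrist force passes 120 N, or if a joint passes its speed limit or range.

## Working session

There is one attempt and no reset: what is moved stays moved. The work goes in short steps, Python scripts to look and compute and a tool call to move; the robot and the scene stay as the last step left them, time stands still between calls to the robot, and variables do not carry over. Pictures are saved under pics/ and viewed, at most 10 in all, crops included, and the job is handed in when it is done.

Besides the shell and the picture viewer there is one more tool, called in YAML: its name, and indented under it one key for each argument. apply_moves: Moves the arm, as the interface text tells. Its arguments: {"type":"object","properties":{"increments":{"type":"string"},"hand":{"type":"number"},"grip_force":{"type":"number"}},"required":["increments"]}

```bash
mkdir -p pics
python3 - <<'E'
from rig import r
import cv2,numpy as np
o=r.get_obs();print(o['time'],o['position'],o['tool_rot'],o['gripper_width'])
for n in("top","side"):
    im=r.snapshot(n);cv2.imwrite(f"pics/{n}0.png",im[:,:,::-1]);c=r.camera_params(n);print(n,c['K'].tolist(),(-c['R'].T@c['t']).tolist(),c['R'].tolist())
E
```

```text
0.0 [145.76475016 581.26935584 200.81672304] [-3.85106624e-01 -3.11746685e+00  2.81664110e-03] 87.82766907950428
top [[543.1785476262946, 0.0, 282.2482523129693], [0.0, 543.1785476262946, 206.1195037727779], [0.0, 0.0, 1.0]] [353.2536840167261, 45.248891123413, 1672.262061310885] [[-0.011294412730959156, -0.9999362159257399, -1.7921351231874748e-05], [-0.9980337578948807, 0.01127402925100726, -0.061656421941839276], [0.06165269128988154, -0.0006784869634087982, -0.9980974327750548]]
side [[382.59778459334, 0.0, 271.41390311226417], [0.0, 382.59778459334, 209.17184407092915], [0.0, 0.0, 1.0]] [409.47765318335973, 644.1453659229795, 732.2205804866996] [[-0.9981718559716437, -0.05973874739111252, -0.009177581722044473], [-0.03800677484120626, 0.7384771597729721, -0.6732064835990615], [0.04699394654946324, -0.671626954904123, -0.7393975942846456]]
```

View pics/top0.png

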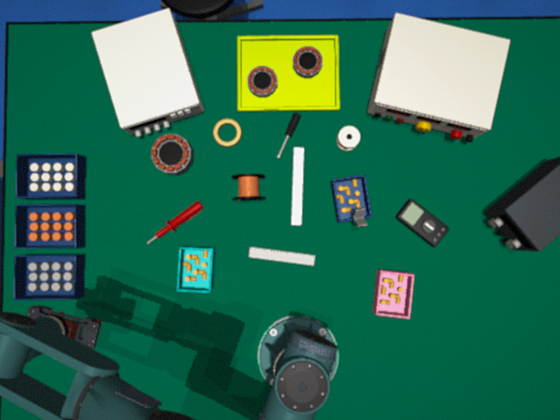

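View pics/side0.png

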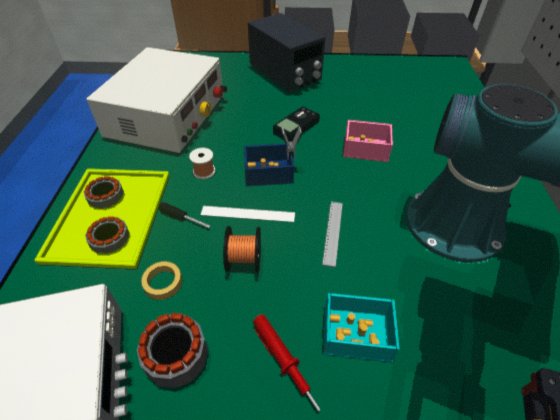

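Top view: candidate reels are the copper reel (249,187) and the cream reel (348,137). Candidate lines are the white tape (298,186) and a greyish strip (282,256). Candidate trays are dark blue with a clip (352,200), turquoise (195,270), pink (394,294), and the dark blue boxes at left (50,175–275). By the description I choose the copper reel, the white tape and the blue tray with the clip at (361,217). A close crop should check this.

Run:
```python
import cv2,numpy as np
a=cv2.imread("pics/top0.png")[140:280,225:385]
b=cv2.imread("pics/side0.png")[110:290,190:350]
a=cv2.resize(a,None,fx=2.5,fy=2.5,interpolation=cv2.INTER_CUBIC);b=cv2.resize(b,None,fx=2.4,fy=2.4,interpolation=cv2.INTER_CUBIC)
o=np.zeros((440,790,3),np.uint8);o[:a.shape[0],:a.shape[1]]=a;o[:b.shape[0],402:402+b.shape[1]]=b
cv2.imwrite("pics/crop1.png",o)
```

```text
(no output)
```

View pics/crop1.png

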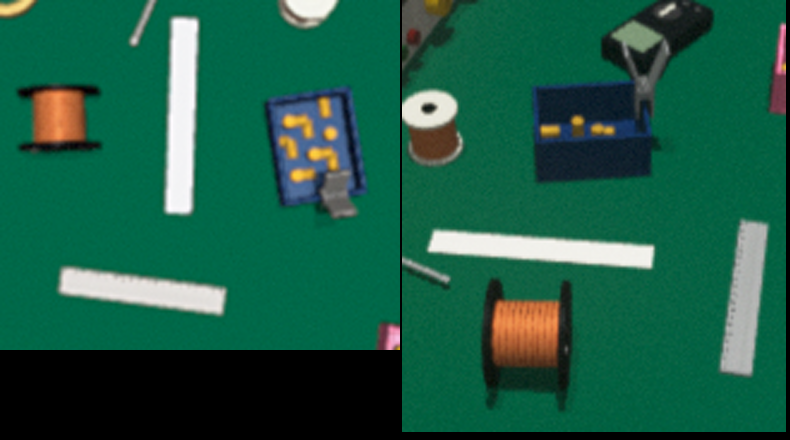

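The crop confirms it: copper reel with its axle along world x, plain white tape, and a steel clip on the near wall of the dark blue tray. The grey ticked strip is a ruler. Now I'll measure them.

```bash
cat > h.py <<'E'
import cv2,numpy as np
from rig import r
def ray(c,uv,z):
    d=c['R'].T@np.linalg.solve(c['K'],np.array([uv[0],uv[1],1.]));o=-c['R'].T@c['t']
    return (o+d*(z-o[2])/d[2])[:2]
def proj(c,X):
    p=c['K']@(c['R']@np.asarray(X,float)+c['t']);return p[:2]/p[2]
def tri(c1,u1,c2,u2):
    P=[c['K']@np.c_[c['R'],c['t']] for c in(c1,c2)]
    X=cv2.triangulatePoints(P[0],P[1],np.array(u1,float).reshape(2,1),np.array(u2,float).reshape(2,1));return (X[:3]/X[3]).ravel()
def blobs(m,amin=15):
    n,l,s,c=cv2.connectedComponentsWithStats(m.astype(np.uint8));return [(s[i,4],s[i,:4],c[i],l==i) for i in range(1,n) if s[i,4]>=amin]
def rect(c,mask,z):
    k=cv2.findContours(mask.astype(np.uint8),cv2.RETR_EXTERNAL,cv2.CHAIN_APPROX_NONE)[0];k=max(k,key=cv2.contourArea)
    w=np.array([ray(c,p,z) for p in k[:,0]],np.float32);return cv2.minAreaRect(w)
E
python3 - <<'E'
from h import *
for n in("top","side"):
    im=cv2.imread(f"pics/{n}0.png");hsv=cv2.cvtColor(im,cv2.COLOR_BGR2HSV).astype(int);H,S,V=hsv[...,0],hsv[...,1],hsv[...,2];c=r.camera_params(n)
    roi=np.zeros(H.shape,bool)
    if n=="top": roi[140:235,225:378]=1
    else: roi[115:285,190:310]=1
    for nm,m,z in(("white",(S<50)&(V>170),0),("copper",(H>5)&(H<17)&(S>110)&(V>90),50 if n=="side" else 70),("blue",(H>100)&(H<130)&(S>100),62),("black",(V<45),50),("grey",(S<60)&(V>55)&(V<160),100)):
        for a,b,ce,mk in blobs(m&roi,25):
            R=rect(c,mk,z);print(n,nm,a,b.tolist(),ce.round(1),np.round(R[0],1),np.round(R[1],1),round(R[2],1))
E
```

```text
top white 125 [339, 140, 21, 10] [349.1 143.1] [ 646.  -165.5] [62.2 28.2] 89.4
top white 801 [291, 147, 13, 78] [297.1 185.9] [520.2  -2.9] [ 32.2 239.9] 87.4
top copper 401 [238, 176, 21, 21] [248.1 186.1] [513.1 145. ] [59.3 59.6] 89.5
top blue 889 [331, 175, 40, 47] [351.1 196.9] [ 474.1 -160.2] [129.2 102.5] 7.7
top black 27 [232, 174, 11, 5] [235.9 176.2] [544.7 178.7] [10.1 30.9] 6.5
top black 31 [251, 174, 13, 4] [258.3 175.2] [546.4 118.9] [36.1  9.1] 89.4
top black 78 [233, 196, 32, 5] [249.5 198.2] [478.6 144.9] [10. 93.] 2.0
top grey 40 [277, 140, 10, 19] [281.4 148.9] [618.   44.2] [ 9.2 57.9] 64.8
top grey 45 [337, 140, 14, 11] [341.8 146.1] [ 622.5 -132.9] [47.9 15.5] 51.1
top grey 191 [352, 208, 15, 19] [359.3 217.2] [ 415.7 -176.9] [54.9 37.6] 6.4
side white 252 [190, 148, 23, 15] [200.8 154.9] [ 679.1 -228.7] [67.7 64.8] 2.8
side white 863 [201, 206, 94, 16] [247.9 213.3] [516.8  -3.9] [ 31.9 239.3] 87.4
side copper 666 [227, 235, 29, 26] [241.  247.4] [513.8 141.5] [62.6 68.6] 3.0
side blue 1470 [245, 143, 49, 42] [268.7 164.1] [ 468.3 -132. ] [128.7 158.8] 8.0
sid
[... 175 characters left out ...]
85, 129, 12, 12] [290.4 134.6] [ 409.9 -273.9] [35.3 49.1] 14.8
side black 403 [247, 146, 40, 15] [267.5 152.9] [ 479.4 -186.8] [107.   58.2] 7.2
side black 30 [288, 152, 6, 13] [290.1 156.9] [ 411.8 -168.2] [51.4 12.3] 87.1
side black 460 [246, 168, 50, 17] [270.8 175.4] [460.8 -92.7] [131.9  57.7] 7.3
side black 524 [223, 227, 38, 49] [242. 256.] [511.  148.4] [ 80.7 131.2] 4.0
side grey 157 [190, 115, 17, 24] [195.7 121.8] [ 673.4 -236.4] [ 45.5 109.5] 11.6
side grey 388 [277, 118, 25, 39] [289.8 133. ] [ 410.4 -202.8] [ 61.5 165.3] 13.7
side grey 68 [193, 165, 22, 14] [204.3 174.5] [621.7 -42.8] [54.1 42.6] 20.2
side grey 43 [190, 217, 20, 11] [198.9 222. ] [604.8 115.5] [ 6.3 51.8] 64.2
```

apply_moves:
  increments: "0.84 -0.94 0 0 0 -0.73;0.84 -0.94 0 0 0 -0.73;0.84 -0.94 0 0 0 -0.73;0.84 -0.94 0 0 0 -0.73;0.84 -0.94 0 0 0 -0.73;0.84 -0.94 0 0 0 -0.73;0.84 -0.94 0 0 0 -0.73;0.84 -0.94 0 0 0 -0.73;0.84 -0.94 0 0 0 -0.73;0.84 -0.94 0 0 0 -0.73;0.84 -0.94 0 0 0 -0.73"
  hand: 0.41

```text
time: 1.02
position: [331.2, 373.9, 201.3]
tool_rot: [-1.354, -2.835, 0.001]
ft_force: [0.4, -0.1, -0.5]
gripper_width: 52.4
gripper_force: 0.0
```

apply_moves:
  increments: "0.84 -0.94 0 0 0 -0.73;0.84 -0.94 0 0 0 -0.73;0.84 -0.94 0 0 0 -0.73;0.84 -0.94 0 0 0 -0.73;0.84 -0.94 0 0 0 -0.73;0.84 -0.94 0 0 0 -0.73;0.84 -0.94 0 0 0 -0.73;0.84 -0.94 0 0 0 -0.73;0.84 -0.94 0 0 0 -0.73;0.84 -0.94 0 0 0 -0.73;0.84 -0.94 0 0 0 -0.73;0 0 0 0 0 0"

```text
time: 2.02
position: [518.7, 165.3, 201.4]
tool_rot: [2.181, 2.258, 0.0]
ft_force: [0.5, -0.2, 0.5]
gripper_width: 52.0
gripper_force: 0.0
```

Run:
```python
from h import *
c=r.camera_params("wrist");im=r.snapshot("wrist");cv2.imwrite("pics/w1.png",im[:,:,::-1])
print((-c['R'].T@c['t']),c['R'].round(3).tolist());o=r.get_obs();print(o['position'],o['qpos'])
hsv=cv2.cvtColor(im,cv2.COLOR_RGB2HSV).astype(int);H,S,V=hsv[...,0],hsv[...,1],hsv[...,2]
for a,b,ce,m in blobs((H>5)&(H<17)&(S>110)&(V>90),500): print(a,b,rect(c,m,80))
```

```text
[514.76642616 249.97993943 385.1535383 ] [[0.999, 0.035, 0.001], [0.033, -0.951, 0.307], [0.012, -0.307, -0.952]]
[516.8103443  166.79823044 201.23601087] [ 1.85175988e-01  2.77752255e-01  1.63364208e+00 -2.85411950e-04
  1.23041231e+00  1.48010364e-01]
984 [375   0  73  40] ((631.3031616210938, 333.9167785644531), (67.01920318603516, 19.29568099975586), 23.010967254638672)
2666 [243 182  56  51] ((508.4113464355469, 152.3843536376953), (60.16912841796875, 57.20420837402344), 1.9957932233810425)
518 [514 215  46  38] ((814.0443725585938, 137.22947692871094), (27.5996150970459, 70.81794738769531), 60.12974548339844)
608 [494 226  48  49] ((788.697265625, 104.60539245605469), (35.93037033081055, 75.29242706298828), 44.355140686035156)
```

View pics/w1.png

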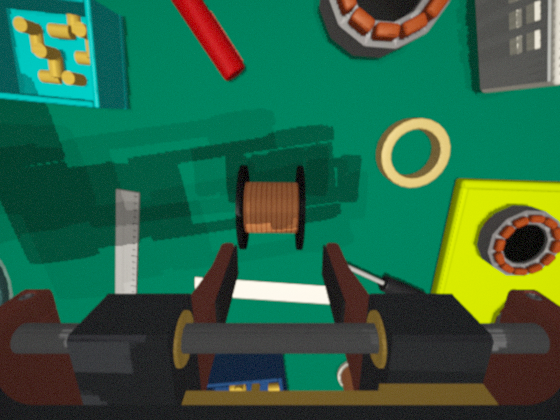

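apply_moves:
  increments: "-0.25 -0.5 -0.8 0 0 0;0 0 -1 0 0 0;0 0 -1 0 0 0;0 0 -1 0 0 0;0 0 -0.7 0 0 0;0 0 -0.3 0 0 0;0 0 -0.1 0 0 0;0 0 0 0 0 0"

```text
time: 2.73
position: [510.0, 158.8, 103.5]
tool_rot: [-2.175, -2.266, 0.001]
ft_force: [0.1, 0.2, 0.0]
gripper_width: 52.0
gripper_force: 0.0
```

Run:
```python
from h import *
c=r.camera_params("wrist");im=r.snapshot("wrist");o=r.get_obs();print(o['position'],o['ft_force'])
s=r.snapshot("side")
a=cv2.resize(im[130:330,180:380],(400,400),interpolation=2)[:,:,::-1];b=cv2.resize(s[150:300,180:330],(400,400),interpolation=2)[:,:,::-1]
cv2.imwrite("pics/w2.png",np.hstack([a,b]))
```

```text
[510.68924972 158.77583904 104.11304059] [ 0.58956519 -0.34107361 -0.46840368]
```

View pics/w2.png

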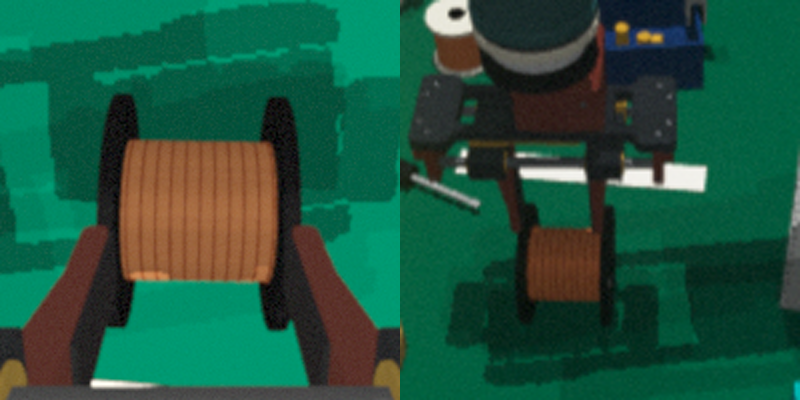

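The view shows both fingertips centred over the flanges (tips at crop x 107 and 293, copper 122–278). I'll press lightly.

apply_moves:
  increments: "0 0 -0.1 0 0 0;0 0 -0.1 0 0 0;0 0 0 0 0 0"

```text
time: 3.08
position: [510.7, 158.4, 99.8]
tool_rot: [2.176, 2.266, 0.001]
ft_force: [-0.3, -0.0, -0.4]
gripper_width: 52.1
gripper_force: 0.0
```

apply_moves:
  increments: "0 0 -0.05 0 0 0;0 0 0 0 0 0"

```text
time: 3.25
position: [510.6, 158.3, 98.6]
tool_rot: [-2.176, -2.265, 0.0]
ft_force: [-0.1, 0.0, 0.7]
gripper_width: 51.8
gripper_force: 0.0
```

apply_moves:
  increments: "0 0 -0.05 0 0 0;0 0 0 0 0 0"

```text
time: 3.42
position: [510.5, 158.3, 97.5]
tool_rot: [-2.176, -2.265, 0.0]
ft_force: [-0.1, 0.1, -0.0]
gripper_width: 52.0
gripper_force: 0.0
```

apply_moves:
  increments: "0 0 -0.05 0 0 0;0 0 0 0 0 0"

```text
time: 3.58
position: [510.5, 158.3, 96.5]
tool_rot: [-2.176, -2.265, 0.0]
ft_force: [0.6, -0.4, -0.6]
gripper_width: 51.7
gripper_force: 0.0
```

apply_moves:
  increments: "0 0 0.25 0 0 0;0.01 -0.35 0 0 0 0;0.01 -0.4 0 0 0 0;0 0 -0.05 0 0 0;0 0 -0.05 0 0 0;0 0 0 0 0 0"

```text
time: 4.08
position: [510.8, 143.0, 99.4]
tool_rot: [-2.177, -2.264, 0.001]
ft_force: [-0.2, -0.1, 0.1]
gripper_width: 51.6
gripper_force: 0.0
```

apply_moves:
  increments: "0 0 -0.05 0 0 0;0 0 0 0 0 0"

```text
time: 4.25
position: [510.8, 143.4, 98.4]
tool_rot: [-2.176, -2.265, 0.0]
ft_force: [0.3, -0.3, -0.3]
gripper_width: 51.8
gripper_force: 0.0
```

apply_moves:
  increments: "0 0 -0.05 0 0 0;0 0 0 0 0 0"

```text
time: 4.42
position: [510.9, 143.5, 97.4]
tool_rot: [-2.176, -2.266, 0.0]
ft_force: [-0.3, -0.5, -0.0]
gripper_width: 51.6
gripper_force: 0.0
```

Run:
```python
from h import *
c=r.camera_params("wrist");im=r.snapshot("wrist");o=r.get_obs();print(o['position'],o['ft_force'],o['wrist_torque'],o['joint_torque'])
s=r.snapshot("side")
a=cv2.resize(im[130:330,180:380],(400,400),interpolation=2)[:,:,::-1];b=cv2.resize(s[190:290,195:295],(400,400),interpolation=2)[:,:,::-1]
cv2.imwrite("pics/w3.png",np.hstack([a,b]))
```

```text
[510.87744816 143.43646136  97.49109359] [-0.28715102 -0.42989409 -0.39968512] [-0.00592021  0.03671401 -0.0074455 ] [-2.31728907e-02 -4.71000910e+01 -2.12316567e+01  6.09670440e-02
 -7.29285297e-03  3.69682939e-04]
```

View pics/w3.png

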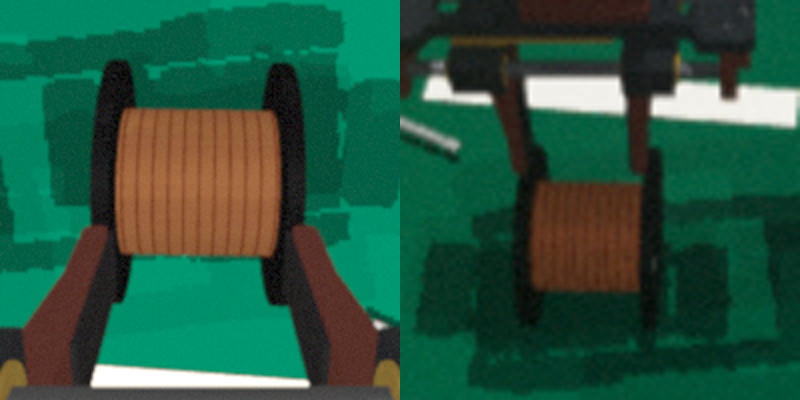

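Run:
```python
from h import *
w=r.camera_params("wrist");s=r.camera_params("side")
t=np.linspace(0,2*np.pi,181)
for sx in(-33,33):
    for y0 in(135,143,150):
        P=np.array([[511+sx,y0+50*np.sin(a),50+50*np.cos(a)] for a in t])
        a=np.array([proj(w,p) for p in P]);b=np.array([proj(s,p) for p in P])
        f=lambda q,u0,v0,k:[round((q[:,0].min()-u0)*k),round((q[:,0].max()-u0)*k),round((q[:,1].min()-v0)*k),round((q[:,1].max()-v0)*k)]
        print(sx,y0,f(a,180,130,2),f(b,195,190,4))
    q=np.array([511+sx,143.4,97.4]);print("tip",(proj(w,q)-[180,130])*2,(proj(s,q)-[195,190])*4+[400,0])
```

```text
-33 135 [104, 135, 77, 319] [240, 256, 132, 313]
-33 143 [104, 135, 57, 301] [238, 255, 143, 325]
-33 150 [104, 135, 40, 286] [237, 254, 153, 336]
tip [105.22681595 224.47548216] [643.87183381 180.68871765]
33 135 [263, 300, 84, 325] [115, 145, 127, 308]
33 143 [265, 303, 64, 307] [113, 143, 138, 320]
33 150 [266, 305, 47, 292] [111, 141, 148, 331]
tip [297.84347183 231.76507403] [519.94698574 175.56387757]
```

apply_moves:
  increments: "0 0 -0.05 0 0 0;0 0 0 0 0 0"

```text
time: 4.68
position: [510.9, 143.4, 96.5]
tool_rot: [-2.176, -2.266, 0.0]
ft_force: [-0.3, 0.4, -0.3]
gripper_width: 52.0
gripper_force: 0.0
```

apply_moves:
  increments: "0 0 -0.05 0 0 0;0 0 0 0 0 0"

```text
time: 4.85
position: [510.9, 143.3, 95.5]
tool_rot: [-2.176, -2.266, 0.0]
ft_force: [-0.1, -0.7, -0.8]
gripper_width: 52.0
gripper_force: 0.0
```

apply_moves:
  increments: "0 0 -0.05 0 0 0;0 0 0 0 0 0"

```text
time: 5.02
position: [510.9, 143.3, 94.4]
tool_rot: [-2.176, -2.265, 0.0]
ft_force: [-0.6, 0.1, -0.7]
gripper_width: 51.7
gripper_force: 0.0
```

Fingers draw back as they open, so the tips sit a few mm above the nominal TCP at this opening. I'll shift x by about −2.5 mm, as both views suggest, and keep lowering.

apply_moves:
  increments: "0 0 0.5 0 0 0;-0.12 0 0 0 0 0;0 0 -0.25 0 0 0;0 0 -0.25 0 0 0;0 0 -0.05 0 0 0;0 0 0 0 0 0"

```text
time: 5.52
position: [507.8, 143.2, 92.8]
tool_rot: [-2.176, -2.265, 0.002]
ft_force: [-0.3, -0.4, -0.0]
gripper_width: 51.7
gripper_force: 0.0
```

apply_moves:
  increments: "0 0 -0.05 0 0 0;0 0 0 0 0 0"

```text
time: 5.68
position: [508.5, 143.3, 92.3]
tool_rot: [-2.176, -2.265, 0.001]
ft_force: [-0.5, 0.0, -0.4]
gripper_width: 51.5
gripper_force: 0.0
```

apply_moves:
  increments: "0 0 -0.05 0 0 0;0 0 0 0 0 0"

```text
time: 5.85
position: [508.6, 143.3, 91.5]
tool_rot: [-2.176, -2.266, 0.0]
ft_force: [0.2, -0.3, -0.1]
gripper_width: 51.7
gripper_force: 0.0
```

apply_moves:
  increments: "0 0 -0.05 0 0 0;0 0 0 0 0 0"

```text
time: 6.02
position: [508.6, 143.3, 90.5]
tool_rot: [-2.176, -2.266, 0.0]
ft_force: [0.3, 0.2, -0.4]
gripper_width: 51.8
gripper_force: 0.0
```

apply_moves:
  increments: "0 0 -0.05 0 0 0;0 0 0 0 0 0"

```text
time: 6.18
position: [508.5, 143.3, 89.5]
tool_rot: [-2.176, -2.266, 0.0]
ft_force: [0.5, -0.2, -0.4]
gripper_width: 51.8
gripper_force: 0.0
```

apply_moves:
  increments: "0 0 -0.05 0 0 0;0 0 0 0 0 0"

```text
time: 6.35
position: [508.5, 143.3, 88.5]
tool_rot: [-2.176, -2.266, 0.0]
ft_force: [-0.6, 0.4, -0.1]
gripper_width: 51.7
gripper_force: 0.0
```

apply_moves:
  increments: "0 0 -0.05 0 0 0;0 0 0 0 0 0"

```text
time: 6.52
position: [508.5, 143.3, 87.5]
tool_rot: [-2.176, -2.265, 0.0]
ft_force: [-0.1, -0.1, 0.1]
gripper_width: 51.9
gripper_force: 0.0
```

apply_moves:
  increments: "0 0 -0.05 0 0 0;0 0 0 0 0 0"

```text
time: 6.68
position: [508.5, 143.3, 86.5]
tool_rot: [-2.176, -2.265, 0.0]
ft_force: [1.0, -0.2, 0.1]
gripper_width: 51.5
gripper_force: 0.0
```

Run:
```python
from h import *
im=r.snapshot("wrist");o=r.get_obs();print(o['position'],o['ft_force'])
s=r.snapshot("side")
a=cv2.resize(im[180:280,230:330],(400,400),interpolation=2)[:,:,::-1];b=cv2.resize(s[210:270,205:265],(400,400),interpolation=2)[:,:,::-1]
cv2.imwrite("pics/w4.png",np.clip(np.hstack([a,b]).astype(float)*1.8,0,255).astype(np.uint8))
```

```text
[508.5128691  143.32812613  86.53273525] [-0.6314844  -0.07008647  0.2122461 ]
```

View pics/w4.png

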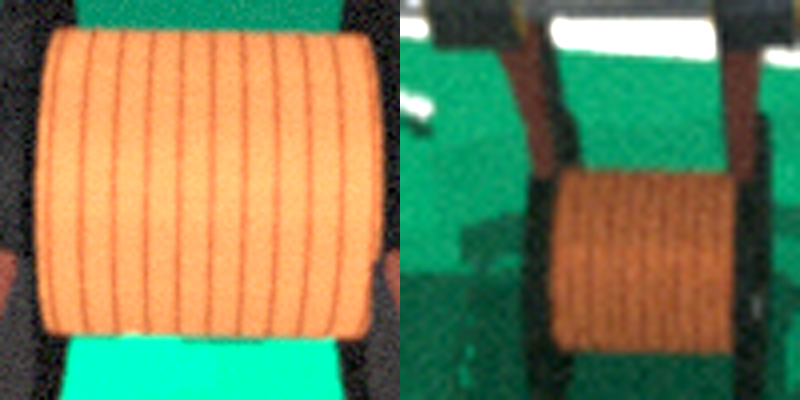

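Right panel: the finger tips (740,178) and (545,175) are just about at the flange tops, and there is no force yet. In the wrist crop the fingers are centred to about 2 mm (inner edges 15 and 385, copper 38–380). I'll continue down.

apply_moves:
  increments: "0.05 0 -0.05 0 0 0;0 0 0 0 0 0"

```text
time: 6.95
position: [509.8, 143.3, 85.6]
tool_rot: [2.176, 2.266, 0.0]
ft_force: [-0.3, -0.5, 0.3]
gripper_width: 51.9
gripper_force: 0.0
```

apply_moves:
  increments: "0 0 -0.05 0 0 0;0 0 0 0 0 0"

```text
time: 7.12
position: [509.5, 143.3, 84.5]
tool_rot: [-2.176, -2.265, 0.0]
ft_force: [0.6, 0.1, -0.7]
gripper_width: 51.6
gripper_force: 0.0
```

apply_moves:
  increments: "0 0 -0.05 0 0 0;0 0 0 0 0 0"

```text
time: 7.28
position: [509.5, 143.3, 83.4]
tool_rot: [-2.176, -2.265, 0.0]
ft_force: [0.3, 0.7, 0.0]
gripper_width: 51.8
gripper_force: 0.0
```

apply_moves:
  increments: "0 0 -0.05 0 0 0;0 0 0 0 0 0"

```text
time: 7.45
position: [509.5, 143.3, 82.5]
tool_rot: [-2.176, -2.266, 0.0]
ft_force: [0.1, -0.1, -0.0]
gripper_width: 51.6
gripper_force: 0.0
```

apply_moves:
  increments: "0 0 -0.05 0 0 0;0 0 0 0 0 0"

```text
time: 7.62
position: [509.5, 143.3, 81.5]
tool_rot: [-2.176, -2.265, 0.0]
ft_force: [-0.0, 0.1, 0.1]
gripper_width: 51.5
gripper_force: 0.0
```

Run:
```python
from h import *
c=r.camera_params("wrist");p=r.get_obs()['position'];R=c['R'];o=-R.T@c['t']
for uv in((233.6,243),(326.5,243)):
    d=R.T@np.linalg.solve(c['K'],[*uv,1.])
    for f in(-10,0,10):
        k=(p[1]+f-o[1])/d[1];print(uv,f,(o+k*d-p).round(1))
im=r.snapshot("wrist");s=r.snapshot("side")
hsv=cv2.cvtColor(im,cv2.COLOR_RGB2HSV).astype(int);m=((hsv[...,0]<8)|(hsv[...,0]>172))&(hsv[...,1]>90)&(hsv[...,2]>50)
for a,b,ce,mk in blobs(m,150): print(a,b)
hsv=cv2.cvtColor(s,cv2.COLOR_RGB2HSV).astype(int);m=((hsv[...,0]<8)|(hsv[...,0]>172))&(hsv[...,1]>60)&(hsv[...,2]>30);m[:,:200]=0;m[:,270:]=0;m[:195]=0;m[260:]=0
cs=r.camera_params("side")
for a,b,ce,mk in blobs(m,15):
    v=np.nonzero(mk)[0].max();u=np.nonzero(mk[v])[0].mean();print(a,b,u,v)
    for f in(-10,0,10):
        R=cs['R'];o=-R.T@cs['t'];d=R.T@np.linalg.solve(cs['K'],[u,v+1,1.]);k=(p[1]+f-o[1])/d[1];print(f,(o+k*d).round(1))
```

```text
(233.6, 243) -10 [-35.4 -10.  -20.6]
(233.6, 243) 0 [-32.1   0.    1.1]
(233.6, 243) 10 [-28.7  10.   22.7]
(326.5, 243) -10 [ 36.4 -10.  -27.1]
(326.5, 243) 0 [32.1  0.  -4.7]
(326.5, 243) 10 [27.8 10.  17.6]
1066 [190   0  50  31]
1503 [191 242  43  81]
1502 [326 242  43  81]
5232 [  0 290  83 116]
4905 [483 290  77 116]
329 [198 354  16  36]
329 [347 354  16  36]
160 [226 195  33   7] 244.375 201
-10 [498.1 133.3 187.7]
0 [496.4 143.3 198.4]
10 [494.7 153.3 209. ]
19 [221 218   5  10] 224.0 227
-10 [546.8 133.3 104.6]
0 [544.1 143.3 116.9]
10 [541.5 153.3 129.2]
42 [254 220   4  19] 255.0 238
-10 [482.  133.3  71. ]
0 [480.6 143.3  84. ]
10 [479.2 153.3  96.9]
```

apply_moves:
  increments: "0 0 -0.05 0 0 0;0 0 0 0 0 0"

```text
time: 7.88
position: [509.5, 143.3, 80.5]
tool_rot: [-2.176, -2.266, 0.0]
ft_force: [-0.7, 0.2, -0.5]
gripper_width: 52.1
gripper_force: 0.0
```

apply_moves:
  increments: "0 0 -0.05 0 0 0;0 0 0 0 0 0"

```text
time: 8.05
position: [509.5, 143.3, 79.5]
tool_rot: [-2.176, -2.266, 0.0]
ft_force: [0.1, -0.3, -0.6]
gripper_width: 51.9
gripper_force: 0.0
```

apply_moves:
  increments: "0 0 -0.05 0 0 0;0 0 0 0 0 0"

```text
time: 8.22
position: [509.7, 143.4, 78.8]
tool_rot: [2.176, 2.266, 0.0]
ft_force: [-0.6, 1.3, 4.2]
gripper_width: 51.8
gripper_force: 1.8
```

Run:
```python
from h import *
im=r.snapshot("wrist");o=r.get_obs();print(o['position'],o['ft_force'])
s=r.snapshot("side")
a=cv2.resize(im[150:300,205:355],(400,400),interpolation=2)[:,:,::-1].astype(float);b=cv2.resize(s[210:260,205:265],(400,333),interpolation=2)[:,:,::-1].astype(float)
o=np.zeros((400,800,3));o[:,:400]=a;o[:333,400:]=b
cv2.imwrite("pics/w5.png",(255*(o/255)**0.45).astype(np.uint8))
```

```text
[509.7454321  143.34329522  78.88083006] [-1.08740727 -0.37829384  3.08607161]
```

View pics/w5.png

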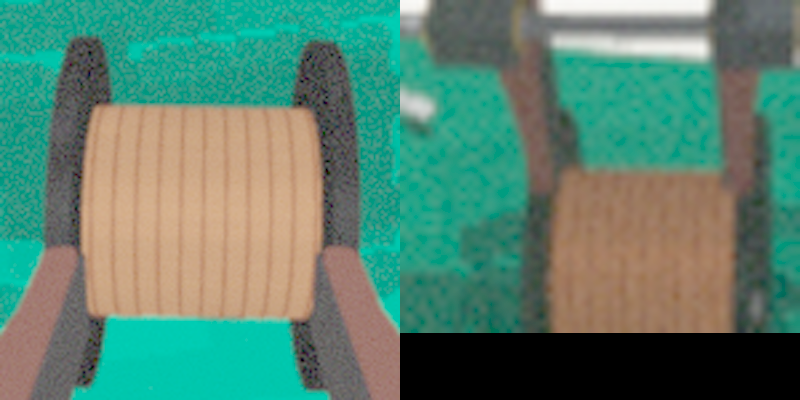

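Contact at last: 3–4 N at TCP z 78.9, so the tips sit about 21 mm behind the TCP at this opening. Both red fingers lie over the flanges (crop 45–80 and 322–355). First short stroke.

apply_moves:
  increments: "0 0 -0.02 0 0 0;0.004 -0.1 0 0 0 0;0.008 -0.2 0 0 0 0;0.011 -0.3 0 0 0 0;0.011 -0.3 0 0 0 0;0 0 0 0 0 0"

```text
time: 8.82
position: [510.3, 124.5, 78.5]
tool_rot: [2.177, 2.265, -0.0]
ft_force: [-2.3, -0.7, 5.0]
gripper_width: 51.8
gripper_force: 2.6
```

```bash
cat >> h.py <<'E'
def reel(n="side"):
    im=r.snapshot(n);hsv=cv2.cvtColor(im,cv2.COLOR_RGB2HSV).astype(int);H,S,V=hsv[...,0],hsv[...,1],hsv[...,2]
    m=(H>3)&(H<18)&(S>100)&(V>60);m[:,:215]=0;m[:,275:]=0;m[:170]=0;m[280:]=0
    b=max(blobs(m,50),key=lambda b:b[0]);R=rect(r.camera_params(n),b[3],50 if n=="side" else 70);return b[1].tolist(),np.round(R[0],1),np.round(R[1],1),R[2]
E
python3 -c "
from h import *
print(reel())"
```

```text
([228, 232, 28, 27], array([513.9, 134.5]), array([59.9, 72.4]), 3.288980722427368)
```

apply_moves:
  increments: "0.007 -0.2 0 0 0 0;0.011 -0.3 -0.01 0 0 0;0.011 -0.3 -0.02 0 0 0;0.004 -0.1 0 0 0 0;0 0 0 0 0 0;0 0 0.4 0 0 0;-0.03 0.9 0.1 0 0 0;-0.03 0.9 0 0 0 0;0 0 0 0 0 0"

```text
time: 9.62
position: [510.2, 145.6, 88.2]
tool_rot: [-2.175, -2.267, -0.003]
ft_force: [-0.1, -0.3, 0.6]
gripper_width: 52.0
gripper_force: 0.0
```

```bash
python3 -c "
from h import *
print(reel());print(r.get_obs()['position'])"
```

```text
([229, 228, 27, 28], array([513.8, 124.6]), array([59.9, 76.1]), 3.05008602142334)
[509.96170262 144.45260283  87.94059795]
```

apply_moves:
  increments: "0 0 -0.4 0 0 0;0 0 -0.1 0 0 0;0 0 0 0 0 0"

```text
time: 9.92
position: [510.3, 142.9, 77.3]
tool_rot: [2.177, 2.265, 0.001]
ft_force: [0.3, 0.0, 4.7]
gripper_width: 51.9
gripper_force: 2.2
```

apply_moves:
  increments: "0.007 -0.2 0.01 0 0 0;0.011 -0.3 0.01 0 0 0;0.011 -0.3 0.01 0 0 0;0.015 -0.4 0 0 0 0;0.015 -0.4 0 0 0 0;0 0 0 0 0 0"

```text
time: 10.42
position: [511.2, 109.2, 78.6]
tool_rot: [2.177, 2.264, -0.001]
ft_force: [0.1, -1.0, 7.2]
gripper_width: 52.0
gripper_force: 3.3
```

apply_moves:
  increments: "0.007 -0.2 0 0 0 0;0.015 -0.4 0 0 0 0;0.015 -0.4 0 0 0 0;0.015 -0.4 -0.01 0 0 0;0.011 -0.3 -0.01 0 0 0;0.011 -0.3 -0.01 0 0 0;0 0 0 0 0 0;0 0 0.4 0 0 0;-0.03 0.9 0.1 0 0 0;-0.03 0.9 0 0 0 0;0 0 0 0 0 0"

```text
time: 11.33
position: [510.9, 109.6, 87.9]
tool_rot: [-2.174, -2.266, -0.001]
ft_force: [-0.4, 0.6, -0.5]
gripper_width: 51.8
gripper_force: 0.0
```

```bash
python3 -c "
from h import *
print(reel());print(r.get_obs()['position'])"
```

```text
([231, 216, 26, 27], array([514.4,  88.4]), array([60. , 77.5]), 3.0227508544921875)
[510.74902483 108.48802085  87.74545909]
```

apply_moves:
  increments: "0 0 -0.4 0 0 0;0 0 -0.1 0 0 0;0 0 0 0 0 0;0.007 -0.2 0.01 0 0 0;0.011 -0.3 0.01 0 0 0;0.011 -0.3 0.01 0 0 0;0.015 -0.4 0 0 0 0;0.015 -0.4 0 0 0 0;0 0 0 0 0 0"

```text
time: 12.13
position: [512.8, 73.5, 78.6]
tool_rot: [2.177, 2.264, -0.0]
ft_force: [-0.5, 0.1, 8.0]
gripper_width: 51.4
gripper_force: 4.1
```

apply_moves:
  increments: "0.007 -0.2 0 0 0 0;0.015 -0.4 0 0 0 0;0.015 -0.4 0 0 0 0;0.015 -0.4 -0.01 0 0 0;0.011 -0.3 -0.01 0 0 0;0.011 -0.3 -0.01 0 0 0;0 0 0 0 0 0;0 0 0.4 0 0 0;-0.03 0.9 0.1 0 0 0;-0.03 0.9 0 0 0 0;0 0 0 0 0 0"

```text
time: 13.05
position: [512.2, 73.2, 87.8]
tool_rot: [-2.175, -2.265, -0.001]
ft_force: [0.3, -0.1, -0.4]
gripper_width: 52.2
gripper_force: 0.0
```

```bash
python3 -c "
from h import *
print(reel());print(r.get_obs()['position'])"
```

```text
([232, 205, 26, 26], array([515. ,  53.2]), array([60.4, 78.5]), 2.9356207847595215)
[512.21887469  72.12742976  87.65355351]
```

Reel at about y 54. Same again, and then the remainder.

apply_moves:
  increments: "0 0 -0.4 0 0 0;0 0 -0.1 0 0 0;0 0 0 0 0 0;0.007 -0.2 0.01 0 0 0;0.011 -0.3 0.01 0 0 0;0.011 -0.3 0.01 0 0 0;0.015 -0.4 0 0 0 0;0.015 -0.4 0 0 0 0;0 0 0 0 0 0"

```text
time: 13.85
position: [514.3, 37.3, 78.4]
tool_rot: [2.177, 2.264, -0.001]
ft_force: [-1.5, -0.7, 6.8]
gripper_width: 51.7
gripper_force: 3.8
```

apply_moves:
  increments: "0.007 -0.2 0 0 0 0;0.015 -0.4 0 0 0 0;0.015 -0.4 0 0 0 0;0.015 -0.4 -0.01 0 0 0;0.011 -0.3 -0.01 0 0 0;0.011 -0.3 -0.01 0 0 0;0 0 0 0 0 0;0 0 0.4 0 0 0;-0.03 0.9 0.1 0 0 0;-0.03 0.9 0 0 0 0;0 0 0 0 0 0"

```text
time: 14.77
position: [513.6, 37.3, 87.7]
tool_rot: [-2.175, -2.265, -0.001]
ft_force: [0.7, -0.0, 0.1]
gripper_width: 51.8
gripper_force: 0.0
```

```bash
python3 -c "
from h import *
print(reel());print(r.get_obs()['position'])
c=r.camera_params('side');im=r.snapshot('side')
hsv=cv2.cvtColor(im,cv2.COLOR_RGB2HSV).astype(int)
m=(hsv[...,1]<50)&(hsv[...,2]>150);m[:195]=0;m[235:]=0;m[:,:195]=0;m[:,305:]=0
for b in blobs(m,50): print(b[0],b[1],rect(c,b[3],0))"
```

```text
([234, 194, 25, 25], array([515.8,  16.1]), array([59.4, 81.3]), 4.777460098266602)
[513.65905404  36.21343762  87.62982195]
207 [201 206  24  11] ((606.3507080078125, -7.971967697143555), (31.63872718811035, 59.679439544677734), 86.31993103027344)
68 [264 210  31   5] ((436.33544921875, -11.478650093078613), (9.421420097351074, 77.81585693359375), 86.54093933105469)
```

apply_moves:
  increments: "0 0 -0.4 0 0 0;0 0 -0.1 0 0 0;0 0 0 0 0 0;0.007 -0.2 0.01 0 0 0;0.011 -0.3 0.01 0 0 0;0.011 -0.3 0.01 0 0 0;0.015 -0.4 0 0 0 0;0.015 -0.4 0 0 0 0;0.011 -0.3 0 0 0 0;0.007 -0.15 0 0 0 0;0 0 0 0 0 0;0 0 0 0 0 0"

```text
time: 15.87
position: [515.9, -7.0, 78.4]
tool_rot: [2.177, 2.264, -0.0]
ft_force: [-0.6, -0.6, 5.3]
gripper_width: 51.7
gripper_force: 2.9
```

apply_moves:
  increments: "0 0 0.1 0 0 0;0 0 0.5 0 0 0;0 0 1 0 0 0;0 0 1 0 0 0;-1 0 1 0 0 0;-1 0 1 0 0 0;-1 0 1 0 0 0;-1 0 0.3 0 0 0;-1 -0.5 0 0 0 0;-0.5 -0.5 0 0 0 0;0 -1 0 0 0 0;0 0 0 0 0 0"
  hand: 0

```text
time: 16.87
position: [405.2, -47.7, 196.9]
tool_rot: [2.176, 2.263, -0.001]
ft_force: [0.3, -0.3, 0.8]
gripper_width: 87.9
gripper_force: 0.0
```

```bash
python3 - <<'E'
from h import *
print(r.get_obs()['position']);print(reel(),reel("top"))
for n in("top","side"):
    c=r.camera_params(n);im=r.snapshot(n);cv2.imwrite(f"pics/{n}1.png",im[:,:,::-1]);hsv=cv2.cvtColor(im,cv2.COLOR_RGB2HSV).astype(int);S,V=hsv[...,1],hsv[...,2]
    m=(S<50)&(V>160)
    if n=="top": m[:140]=0;m[235:]=0;m[:,:285]=0;m[:,:]&=(np.arange(560)<312)
    else: m[:195]=0;m[240:]=0;m[:,:195]=0;m[:,305:]=0
    for b in blobs(m,15): print(n,b[0],b[1].tolist(),rect(c,b[3],0))
E
python3 - <<'E'
import cv2,numpy as np
a=cv2.imread("pics/top1.png")[130:250,255:385];b=cv2.imread("pics/side1.png")[100:240,190:320]
o=np.zeros((450,800,3),np.uint8);o[:369,:400]=cv2.resize(a,(400,369));o[:431,400:]=cv2.resize(b,(400,431));cv2.imwrite("pics/m1.png",o)
E
```

```text
[405.15292874 -47.73903856 196.88048685]Traceback (most recent call last):
  File "<stdin>", line 2, in <module>
  File "h.py", line 19, in reel
    b=max(blobs(m,50),key=lambda b:b[0]);R=rect(r.camera_params(n),b[3],50 if n=="side" else 70);return b[1].tolist(),np.round(R[0],1),np.round(R[1],1),R[2]
ValueError: max() iterable argument is empty
[ WARN:0@0.004] global loadsave.cpp:275 findDecoder imread_('pics/top1.png'): can't open/read file: check file path/integrity
Traceback (most recent call last):
TypeError: 'NoneType' object is not subscriptable
```

```bash
sed -i 's/m\[:,275:\]=0;m\[:170\]=0/m[:,318:]=0;m[:150]=0/' h.py
python3 - <<'E'
from h import *
for n in("top","side"):
    if n=="side":
        pass
    c=r.camera_params(n);im=r.snapshot(n);cv2.imwrite(f"pics/{n}1.png",im[:,:,::-1]);hsv=cv2.cvtColor(im,cv2.COLOR_RGB2HSV).astype(int);H,S,V=hsv[...,0],hsv[...,1],hsv[...,2]
    cm=(H>3)&(H<18)&(S>100)&(V>60)
    m=(S<50)&(V>160)
    if n=="top": roi=np.s_[140:235,280:318]
    else: roi=np.s_[170:245,195:310]
    q=np.zeros(H.shape,bool);q[roi]=1
    for nm,mm,z in(("copper",cm,70 if n=="top" else 50),("white",m,0),("black",V<45,50)):
        for b in blobs(mm&q,25): R=rect(c,b[3],z);print(n,nm,b[0],b[1].tolist(),np.round(R[0],1),np.round(R[1],1),round(R[2],1))
E
```

```text
top copper 347 [288, 174, 20, 22] [515.9  -1.8] [56.4 62.5] 89.3
top copper 27 [307, 229, 10, 5] [377.8 -41.2] [26.5 11.8] 89.4
top white 265 [293, 147, 11, 25] [602.4  -6.4] [31.1 75. ] 89.3
top black 29 [282, 173, 12, 5] [547.7  27.1] [11.  34.3] 13.5
top black 31 [300, 172, 14, 5] [549.8 -29.6] [39.  10.4] 79.8
top black 41 [283, 196, 16, 3] [480.5  19.1] [44.9  6. ] 89.4
side copper 89 [195, 170, 18, 6] [641.6 -97.4] [45.4 19.6] 2.8
side copper 585 [234, 187, 26, 26] [517.2  -6. ] [64.2 83.5] 0.9
side white 275 [201, 206, 31, 11] [596.6  -7.5] [32.  79.5] 87.5
side white 25 [289, 214, 6, 7] [403.2   3.5] [22.  10.5] 80.6
side black 1171 [245, 170, 65, 53] [442.  -42.1] [142.2 186.5] 17.2
side black 44 [232, 180, 6, 12] [552.1 -52.9] [12.8 40.3] 6.9
side black 97 [231, 193, 15, 29] [544.1  24.8] [27.2 98.1] 25.0
```

Reel centre is at y ≈ −2 to −4 (tape middle −3.3 there), so it is on the tape. The clip, from the tray rim, should be at about (414, −177) with yaw 0.134. I'll go above it.

apply_moves:
  increments: "0.06 -0.9 0 0 0 0.2;0.06 -0.9 0 0 0 0.2;0.06 -0.9 0 0 0 0.2;0.06 -0.9 0 0 0 0.2;0.06 -0.9 0 0 0 0.2;0.06 -0.9 0 0 0 0.2;0.06 -0.9 0 0 0 0;0 -0.15 0 0 0 0;0 0 0 0 0 0"

```text
time: 17.82
position: [414.4, -174.8, 196.0]
tool_rot: [-2.066, -2.366, -0.0]
ft_force: [-0.5, 0.5, -0.6]
gripper_width: 87.7
gripper_force: 0.0
```

Run:
```python
from h import *
o=r.get_obs();c=r.camera_params("wrist");im=r.snapshot("wrist");p=o['position'];print(p,o['tool_rot'])
im2=im[:,:,::-1].copy()
for z in(139,83,49):
  for dx in(-26,0,26):
    P=np.array([414,-177,z])+dx*np.array([.991,.134,0]);u=proj(c,P);cv2.circle(im2,tuple(int(v) for v in u),2,(0,0,255),-1);print(z,dx,u.round(0))
cv2.imwrite("pics/w6.png",im2)
```

```text
[ 414.39194017 -174.78856942  196.01613338] [-2.06602297e+00 -2.36575564e+00 -2.03404869e-04]
139 -26 [250. 219.]
139 0 [280. 219.]
139 26 [310. 219.]
83 -26 [255. 201.]
83 0 [280. 201.]
83 26 [305. 201.]
49 -26 [258. 193.]
49 0 [280. 193.]
49 26 [302. 193.]
```

View pics/w6.png

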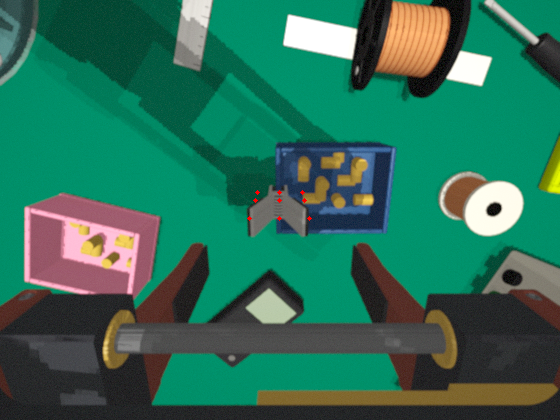

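The picture shows the clip handles' top edges at (249,219) and (308,219), matching my predicted dots, and the reel standing on the tape. Now descend around the handles.

apply_moves:
  increments: "-0.05 -0.11 -0.5 0 0 0;0 0 -1 0 0 0;0 0 -1 0 0 0;0 0 -1 0 0 0;0 0 -1 0 0 0;0 0 -0.7 0 0 0;0 0 -0.3 0 0 0;0 0 0 0 0 0"
  grip_force: 20

```text
time: 18.53
position: [411.9, -175.1, 85.1]
tool_rot: [-2.062, -2.366, 0.001]
ft_force: [0.5, 0.6, -0.2]
gripper_width: 88.0
gripper_force: 0.0
```

apply_moves:
  increments: "0 0 0 0 0 0;0 0 0 0 0 0;0 0 0 0 0 0;0 0 0 0 0 0"
  hand: 0.4

```text
time: 18.87
position: [413.7, -177.2, 87.1]
tool_rot: [2.064, 2.366, 0.0]
ft_force: [-0.2, 0.3, 0.1]
gripper_width: 64.9
gripper_force: 0.0
```

apply_moves:
  increments: "0 0 0.05 0 0 0;0 0 0.05 0 0 0;0 0 0 0 0 0"
  hand: 0.5

```text
time: 19.12
position: [413.2, -177.0, 88.6]
tool_rot: [2.065, 2.367, 0.0]
ft_force: [0.5, -1.1, 0.2]
gripper_width: 45.5
gripper_force: 4.7
```

apply_moves:
  increments: "0 0 0.08 0 0 0;0 0 0.07 0 0 0;0 0 0 0 0 0"
  hand: 0.62

```text
time: 19.37
position: [413.2, -177.0, 91.5]
tool_rot: [2.065, 2.367, 0.0]
ft_force: [0.4, 0.2, 0.5]
gripper_width: 34.1
gripper_force: 5.5
```

apply_moves:
  increments: "0 0 0.08 0 0 0;0 0 0.07 0 0 0;0 0 0 0 0 0;0 0 0 0 0 0"
  hand: 0.75

```text
time: 19.7
position: [413.1, -176.9, 94.3]
tool_rot: [2.065, 2.367, -0.0]
ft_force: [-0.1, -0.1, -2.1]
gripper_width: 24.8
gripper_force: 20.0
```

apply_moves:
  increments: "0 0 0.3 0 0 0;0 0 0.7 0 0 0;0 0 1 0 0 0;0 0 1 0 0 0;0 0 1 0 0 0;0 0 1 0 0 0;0 0 0.5 0 0 0;0 0 0 0 0 0"

```text
time: 20.37
position: [414.6, -177.8, 206.9]
tool_rot: [2.062, 2.364, 0.001]
ft_force: [0.3, 0.1, -0.7]
gripper_width: 25.4
gripper_force: 20.0
```

Run:
```python
from h import *
o=r.get_obs();print(o['position'],o['ft_force'],o['gripper_width'],o['gripper_force'])
ims=[]
for n in("top","side","wrist"):
    im=r.snapshot(n);cv2.imwrite(f"pics/{n}2.png",im[:,:,::-1]);c=r.camera_params(n)
    p=proj(c,o['position']);print(n,p.round(1), proj(c,o['position']-[0,0,45]).round(1));ims.append((im,p))
t=[cv2.resize(im[max(0,int(p[1])-s):int(p[1])+s,int(p[0])-s:int(p[0])+s],(w,w),interpolation=2) for (im,p),s,w in zip(ims[1:],(50,70),(400,400))]
cv2.imwrite("pics/m2.png",(255*(np.hstack(t)[:,:,::-1]/255.)**.7).astype(np.uint8))
```

```text
[ 414.62267818 -177.77777171  206.89242386] [ 0.30052775  0.14589971 -0.74667098] 25.37664279866169 19.997955565340817
top [364.6 216. ] [362.2 216.7]
side [291.3 106.1] [290.7 121.5]
wrist [283.5 248.2] [282.9 224.4]
```

View pics/m2.png

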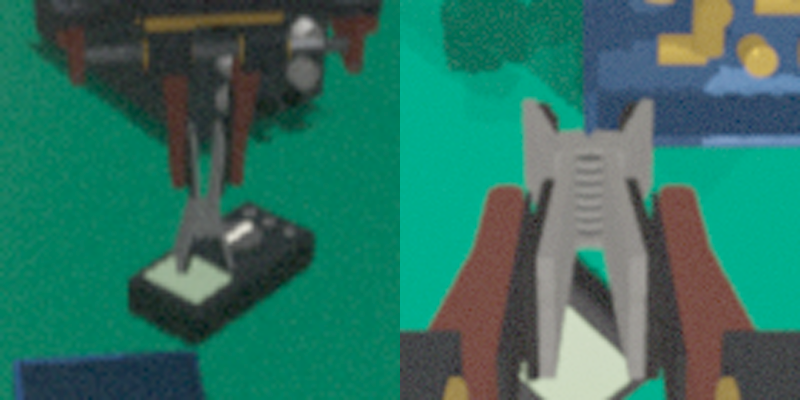

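The crop shows the clip hanging upright between the pads with jaws open (tips at side crop (180,272)/(228,268), wrist crop (533,100)/(650,100)). I'll triangulate the tips.

Run:
```python
from h import *
p=r.get_obs()['position'];w,s=r.camera_params("wrist"),r.camera_params("side")
X=tri(w,(280,213),s,(292,123.8));print(p,X,X-p, proj(w,X),proj(s,X))
for y in(p[1]+12,p[1]):
  for c,u in((w,(280,213)),(s,(292,123.8))):
    R=c['R'];o=-R.T@c['t'];d=R.T@np.linalg.solve(c['K'],[*u,1.]);k=(y-o[1])/d[1];print(y,(o+k*d-p).round(1))
```

```text
[ 412.601073   -176.5735251   203.74535705] [ 411.07875916 -168.40700835  161.54840814] [ -1.52231384   8.16651674 -42.19694891] [280.22460665 213.0421677 ] [292.04294396 123.80457348]
-164.57352509826416 [ -2.2  12.  -30.7]
-164.57352509826416 [ -1.4  12.  -39.5]
-176.57352509826416 [ -0.6   0.  -66.7]
-176.57352509826416 [ -1.4  -0.  -47.9]
```

apply_moves:
  increments: "0.2 0.4 0 0 0 0;0.4 0.9 0 0 0 -0.2;0.4 1 0 0 0 -0.2;0.4 1 0 0 0 -0.2;0.4 1 0 0 0 -0.2;0.4 1 0 0 0 -0.2;0.4 1 0 0 0 -0.2;0.4 1 0 0 0 0;0.4 1 0 0 0 0;0.15 0.43 0 0 0 0;0 0 0 0 0 0"

```text
time: 21.43
position: [483.9, -0.3, 203.3]
tool_rot: [-2.172, -2.267, 0.001]
ft_force: [0.0, -0.1, -0.7]
gripper_width: 25.5
gripper_force: 20.0
```

Run:
```python
from h import *
o=r.get_obs();p=o['position'];print(p,o['tool_rot'],o['gripper_width'])
for n in("wrist","top","side"):
    c=r.camera_params(n);im=r.snapshot(n);cv2.imwrite(f"pics/{n}3.png",im[:,:,::-1]);hsv=cv2.cvtColor(im,cv2.COLOR_RGB2HSV).astype(int);H,S,V=hsv[...,0],hsv[...,1],hsv[...,2]
    m=(H>3)&(H<18)&(S>110)&(V>80)
    q=np.zeros(m.shape,bool);q[{"wrist":np.s_[120:300,240:420],"top":np.s_[150:215,280:318],"side":np.s_[170:245,215:310]}[n]]=1
    for b in blobs(m&q,80):
        k=rect(c,b[3],{"wrist":80,"top":75,"side":50}[n]);print(n,b[0],b[1].tolist(),np.round(k[0],1),np.round(k[1],1),round(k[2],1))
    if n=="wrist":
        for row in (190,205,220,235):
            print(row,''.join('C' if a else('g' if g else('k' if v<50 else '.')) for a,g,v in zip(m[row,230:400:2],((H>70)&(H<95)&(S>100))[row,230:400:2],V[row,230:400:2])))
```

```text
[ 4.83903035e+02 -3.30938464e-01  2.03309371e+02] [-2.17218903e+00 -2.26714449e+00  1.00151453e-03] 25.455146116041533
wrist 2688 [279, 170, 56, 52] [512.    1.1] [59.8 57.2] 2.4
wrist 478 [375, 276, 39, 18] [ 625.2 -103.6] [45.9 23.3] 2.6
190 ......................kkkCCCCCCCCCCCCCCCCCCCCCCCCCCCCkkkg..........................gg
205 ggggggggggggggggggggggkk.CCCCCCCCCCCCCCCCCCCCCCCCCCC.kkkkgggggggggggggggggggggggggggg
220 ggggggggggggg.....kggggkk.....k.....CC.CCCCCCCCCCC.kkkkkggggggggggggggggggggggggggggg
235 gggggggggggggg......................ggggggggggggggkkkkggggggggggggggggggggggggggggggg
side 483 [235, 189, 24, 23] [516.4  -3.9] [57.3 76.8] 4.8
```

apply_moves:
  increments: "-0.06 -0.06 -0.5 0 0 0;0 0 -1 0 0 0;0 0 -1 0 0 0;0 0 -0.5 0 0 0;0 0 0 0 0 0"

```text
time: 22.0
position: [480.3, -4.0, 141.7]
tool_rot: [-2.175, -2.261, 0.005]
ft_force: [-1.1, -0.1, -0.5]
gripper_width: 25.2
gripper_force: 20.0
```

apply_moves:
  increments: "0 0 -0.2 0 0 0;0 0 -0.2 0 0 0;0 0 -0.2 0 0 0;0 0 -0.1 0 0 0;0 0 0 0 0 0"

```text
time: 22.42
position: [482.8, -3.5, 130.1]
tool_rot: [-2.176, -2.266, 0.0]
ft_force: [0.4, 0.2, -0.4]
gripper_width: 24.9
gripper_force: 20.0
```

apply_moves:
  increments: "0 0 -0.1 0 0 0;0 0 -0.05 0 0 0;0 0 0 0 0 0"

```text
time: 22.67
position: [482.8, -3.4, 127.2]
tool_rot: [-2.176, -2.266, 0.0]
ft_force: [-0.1, 1.0, -0.8]
gripper_width: 25.0
gripper_force: 20.0
```

Run:
```python
from h import *
o=r.get_obs();p=o['position'];print(o['time'],p,o['ft_force'],o['wrist_torque'])
im=r.snapshot("wrist");cv2.imwrite("pics/wrist4.png",im[:,:,::-1]);hsv=cv2.cvtColor(im,cv2.COLOR_RGB2HSV).astype(int);H,S,V=hsv[...,0],hsv[...,1],hsv[...,2]
f=lambda h,s,v:'C' if 3<h<18 and s>110 and v>80 else 'g' if 70<h<95 and s>100 else 'r' if (h<8 or h>172) and s>80 else 'k' if v<50 else 'S' if s<60 else '.'
for row in range(150,290,8): print(row,''.join(f(*hsv[row,u]) for u in range(230,360,2)))
print(reel("side"))
```

```text
22.6667 [482.83444821  -3.41867334 127.1898641 ] [-0.06826414  1.01279301 -0.84698939] [-0.07697659  0.03807773  0.03880268]
150 ggggggggggggggggggggggggggggggggggggggggggggggggggggggggggggggggg
158 ggggggggggggggggggggggggggggggggggggggggggggggggggggggggggggggggg
166 gggggggggggggggggggggggkkggggggggggggggggggggggggggggggggkkkkkkkk
174 gggggggggggggggggggggggkkggggggggggggggggggggggggggggggkkkkkkkkkk
182 SSSSSSSSSSSSSSSSSSSSSSSkk.CCCCCCCCCCCCCCCCCCCCCCCCCCCCCCCCCrgkkgr
190 SSSSSSSSSSSSSSSSSSSSSSSkk.CCCCCCCCCCCCCCCCCCCCCCCCCCCCCCCCCCCkkkk
198 SSSSSSSSSSSSSSSSSSSSSSkkk.CCCCCCCCCCCCCCCCCCCCCCCCCCCCCCCCCCC.kkr
206 ...SSSSSSSSSSSSSSSSSSSkkkCCCCCCCCCCCCCCCCCCCCCCCCCCCCCCCCCCCCCkkr
214 gggggggggggggSSS.gggggkkkCCCCCCCrSSSCCCCCCCCCCCCCCCCCCCCCCCCCCkkk
222 ggggggggggggg.SSSSSgggkkkCCCCC.SSSSSCCCCCCCCCCCCCCCCCCCCCCCCCCkgk
230 ggggggggggggg.SSSSSSSSSSSSSSSSSSSSSSCCCCCCCCCCCCCCCCCCCCCCCCCkkkk
238 ggggggggggggggSSSSSSSSSSSSSSSSSSSSS.CCCCCCCCCCCCCCCCCCCCCCCCrkkrk
246 ggggggg.CCCCC.SSkkSSSSSSSSSSSSSSkkSgkrCCrrC............CC.kkkggkk
254 ggggggCrrCCCCkkkkSSSSSSSSSSSSSSSSkkkkrCCCCCr.ggggggggggkkkkkkkkkk
262 gggggCrrCCCC.kkkSSSSSSSSSSSSSSSSSSSkkkrCCCCrC.ggggggggggkkkrkkkkg
270 ggg.rrCCCrCrkkkSSSSSSSggggggSSSSSSSkkkkrrCCCCCr.ggggggggggggggggg
278 gCCrCrCCCCrkkkkSSSSSSggggggggSSSSSSkkkkkCrCCCrCrC.ggggggggggggggg
286 rrCCrrCCCCkkkkkSSSSSS........SSSSSSkkkkkrrCCrCCCrCCCggggggggggggg
([235, 189, 24, 23], array([516.7,  -3.9]), array([57.9, 76.9]), 4.7774834632873535)
```

The wrist view confirms the flange sits between the open jaws (flange columns 22–24, jaw inner faces at 17 and 32). I'll lower a little, then open in steps while following down.

apply_moves:
  increments: "0 0 -0.1 0 0 0;0 0 0 0 0 0"

```text
time: 22.93
position: [482.8, -3.4, 125.0]
tool_rot: [-2.176, -2.266, 0.0]
ft_force: [0.0, 0.2, 0.0]
gripper_width: 25.0
gripper_force: 20.0
```

apply_moves:
  increments: "0 0 -0.07 0 0 0;0 0 -0.07 0 0 0;0 0 0 0 0 0"
  hand: 0.62

```text
time: 23.18
position: [482.7, -3.4, 122.1]
tool_rot: [-2.176, -2.265, 0.0]
ft_force: [0.4, 0.0, -0.2]
gripper_width: 33.3
gripper_force: 5.5
```

apply_moves:
  increments: "0 0 -0.06 0 0 0;0 0 -0.06 0 0 0;0 0 0 0 0 0"
  hand: 0.5

```text
time: 23.43
position: [482.7, -3.5, 120.1]
tool_rot: [-2.176, -2.265, 0.001]
ft_force: [-0.2, 1.1, 3.4]
gripper_width: 43.4
gripper_force: 3.4
```

apply_moves:
  increments: "0 0 0 0 0 0;0 0 0 0 0 0;0 0 0 0 0 0;0 0 0 0 0 0;0 0 0 0 0 0;0 0 0 0 0 0;0 0 0 0 0 0;0 0 0 0 0 0;0 0 0 0 0 0"
  hand: 0

```text
time: 24.18
position: [482.9, -3.5, 120.0]
tool_rot: [2.176, 2.266, -0.0]
ft_force: [-0.3, -0.6, 0.2]
gripper_width: 87.7
gripper_force: 0.0
```

apply_moves:
  increments: "0 0 0.2 0 0 0;0 0 0.5 0 0 0;0 0 1 0 0 0;0 0 1 0 0 0;0 0 1 0 0 0;0 0 1 0 0 0;0 0 0 0 0 0;0 0 0 0 0 0"

```text
time: 24.85
position: [483.9, -3.6, 215.6]
tool_rot: [2.174, 2.264, 0.003]
ft_force: [-0.3, 0.2, 0.3]
gripper_width: 87.8
gripper_force: 0.0
```

Run:
```python
from h import *
o=r.get_obs();p=o['position'];print(o['time'],p,o['ft_force'],o['gripper_width'])
im=r.snapshot("wrist");hsv=cv2.cvtColor(im,cv2.COLOR_RGB2HSV).astype(int)
f=lambda h,s,v:'C' if 3<h<18 and s>110 and v>80 else 'g' if 70<h<95 and s>100 else 'r' if (h<8 or h>172) and s>80 else 'k' if v<50 else 'S' if s<60 else '.'
for row in range(150,280,7): print(row,''.join(f(*hsv[row,u]) for u in range(230,360,2)))
s=r.snapshot("side");hsv=cv2.cvtColor(s,cv2.COLOR_RGB2HSV).astype(int);c=r.camera_params("side")
for row in range(164,226,3): print(row,''.join(f(*hsv[row,u]) for u in range(220,300)))
print(reel("side"))
for z in(83,117,173): print(z,proj(c,[481.5,-4,z]).round(1))
```

```text
24.85 [483.92300865  -3.61639867 215.56711521] [-0.26154869  0.17026779  0.31773144] 87.77899975748808
150 gggggggggggggggggggggggkkgggggggggggggggggggggggggkkkgggggggggggg
157 ggggggggggggggggggggggkkkgggggggggggggggggggggggkkkkkrggggggggggg
164 SSSSSSSS.ggggggggggggggrrCCCCCCCCCCCC..C..........kkkkkgggggggggg
171 SSSSSSSSSSSSSSSSSSSSSSkk.CCCCCCCCCCCCCCCCCCCCCCCCCCkkkkkggggggggg
178 SSSSSSSSSSSSSSSSSSSSSSkk.CCCCCCCCCCCCCCCCCCCCCCCCCC.kkkSSSSSSSSSS
185 SSSSSSSSSSSSSSSSSSSSSSkkkC.SCCCCCCCCCCCCCCCCCCCCCCC.rkkSSSSSSSSSS
192 ggggggggggggggggggSSSSSSSSSSCCCCCCCCCCCCCCCCCCCCCCC.kkkSSSSSSSSSS
199 ggggggggggggggkSSSSSSSSSSSSSSS..CCCCCCCCCCCCCCCCCCC.krkgggggggggg
206 gggggggggkSSSSSSSSSSSSSSSSSSSSSSSSSkCCCCCCCCCCCCCCCkgkkgggggggggg
213 gggggggkSSSSSSSSSSSSSSSSSSSSSSSSSSSSSSkCCCCCCCCCC.krkkggggggggggg
220 gggggggkSSSSSSSSSSS.ggkkggSSSSSSSSSSSSkggggggggkrkkkkkggggggggggg
227 gggggggkSSSSSSSSggggggkkggggggSSSSSSSSggggggggggggkkggggggggggggg
234 ggggggggSSSS.ggggggggggggggggggggSSSSkggggggggggggggggggggggggggg
241 ggggggggggggggggggggggggggggggggggggggggggggggggggggggggggggggggg
248 ggggggggggggg
[... 1554 characters left out ...]
CCCCCCCCCCC.kkkkggggggggggggggggggggggggggggggggggggg
209 SSSSSSSSSSSSkkk.CCCC.CCCCCCCC.CCCCCCCC.kggkggggggggggggggggggggggggggggggggggggg
212 SSSSSSSSSSSSkgkk.......................kkgkSSSSSSSSSSSSSSSSSSSSSSSSSSSSSSSSggggg
215 SSSSSSSSSSSSkkkkkSSSSSSSSSSSSSSSSSSSSSSkkkkSSSSSSSSSSSSSSSSSSSSSSSSSSSSSSSSggggg
218 ggggggggggggggkkggggggggg...SSSSSSSSSSSSkkkSSSSSSSSSSSSSSSSSSSSSSSSSSSSSSS.ggggg
221 ggggggggggggggggggggggggggggggggggggggggggggggggggggggggggggggg.g...SSSSSSgggggg
224 gggggggggggggggggggggggggggggggggggggggggggggggggggggggggggggggggggggggggggggggg
([235, 189, 24, 24], array([516.6,  -2.3]), array([57.9, 80.2]), 4.777459621429443)
83 [260.1 190.7]
117 [259.6 180.4]
173 [258.8 162.1]
```

```bash
python3 -c "
from h import *
print(reel('side'));print(r.sign_off())"
```

```text
([235, 189, 24, 24], array([516.6,  -2.3]), array([57.9, 80.2]), 4.777459621429443)
the job is handed in; nothing more can be done
None
```

The reel stands still on the white tape, about 2 mm off its middle line by the last side-camera reading, and the clip is upright, well down over the near flange; the job was handed in at about 25 s, with no verdict returned.

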